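# Find the full lotion bottle by weight and hold it out

## Robot

A 6-joint arm with a two-finger parallel gripper is mounted at the origin on a cart in front of the work surface, level with it; the furniture and walls round the work are solid. World frame = base frame: x ahead of the robot, y to its left, z up, the work surface at z = 0. Lengths are in mm, angles in rad, forces in N, time in s.
With the tool pointing down it reaches from about 325 to 875 mm from the base axis. Payload 4.4 kg.
Tool frame: the origin (TCP) lies midway between the tips of the shut fingers; the grasp point (between the pads) lies 19 mm behind it (env.hold_point_z is the distance from the TCP to the grasp point, in mm); z points along the fingers, y is the line along which they close (so a half turn about z gives the same grasp; the last joint's range is limited). The gripper opens to 85 mm and grips with 20 to 120 N. Pads are 22 mm wide; open, the fingers measure 114 mm over their backs; the gripper's body (76 mm by 85 mm) begins 54 mm behind the grasp point. The pads swing forward as they close: fully open they stand 13 mm farther back than shut.
Start: joints at [-1.405, 0.207, 1.542, -0, 1.393, -0.15], TCP at [178.569, -546.571, 231.282] pointing down, gripper open.
Joint ranges: [-2.73, 2.73], [-0.86, 2.22], [0.23, 2.46], [-1.11, 4.25], [0.08, 2.63], [-2.82, 2.82]. Speed limits (rad/s): [2.79, 2.79, 3.14, 3.14, 3.14, 3.14].

## Interface

Orientations are given as a 3x3 rotation matrix whose columns are the frame's x, y, z axes.
In Python, from plant import env gives the robot as it stands. Calls block until the motion is done:
- env.reach(position, orientation): joint-space move of the TCP to a pose.
- env.move_linear(position, rotation=None, vel=150, force_limit=None): straight line of the TCP; rotation=None keeps the orientation; vel is the mean speed in mm/s. With force_limit (N) it stops when the force on the tool has changed by that much, and returns True; else False.
- env.movej(angles): joint-space move.
- env.grip(opening, force=None): finger opening in mm; force is the grip in N (None keeps the last); returns when the fingers have stopped.
- env.sleep(seconds).
- env.inverse_kinematics(position, orientation): joint angles nearest the present ones, or None.
- env.sense(): the state.
- env.snapshot(name): name is "scene" or "top" or "wrist"; returns (picture, depth): 400x640x3 uint8, blue, green, red; 400x640 float32, mm along the optical axis (not along the pixel's ray), 0 where there is no reading.
- env.camera_model(name): a dict with "fx", "fy", "cx", "cy" (pixels), "R" (3x3) and "t" (3): a world point X has camera coordinates R X + t. Camera axes: x right, y down, z forward; pixel columns grow to the right and rows downward; lengths in mm; the calibration is good to about 2 mm. A picture is of the moment at which its call begins: read the wrist's pose just before it. camera_model takes no time and is no camera call; for the wrist camera it gives the pose at the moment of the call.
A pose or a line that the arm cannot do raises env.Unreachable and nothing moves.
- env.hand_in(): hands the job in; it is judged then, once.
The state is a dict: "time_s": time; "joints": joint angles; "joint_velocities": joint speeds; "effort": joint torques, N m; "ee_pos": TCP position; "tool_rot": TCP orientation; "contact_force": force on the tool from outside, world axes, zero at the start; "ft_torque": the same for the moment, N m; "finger_gap": finger opening in mm; "grasp_force": force on a finger pad.
Only numpy, scipy, OpenCV 4.12 (cv2) and the standard library are available. Lean on these libraries where they do the work, as an engineer would, in place of code of your own. Each camera call takes 0.05 s, during which the arm holds its last target. There are 200 camera calls.

## Task

Two look-alike lotion bottles stand in the grey caddy: one is full, one is part-used. Lift each in turn straight up until it is clear of the caddy, hold it still for a second to feel its weight, and leave the part-used (lighter) one in a caddy pocket, standing upright and let go. Then hold the full (heavier) one out upright, still in the gripper, about a hand's breadth above the middle of the empty enamel tray on the wooden shelf, touching nothing else, and finish while holding it there; keep the bottles upright throughout and leave the hand gel and the mortar where they are.

Things in the scene. Friction and masses are not known exactly. Their poses are not given: they have to be found in the camera images.
- bottle_1_mid (a point): Blue-white lotion bottle, white cap, closed, upright, 196 mm tall; body 56 to 59 mm across up to 145 mm above its underside, then a shoulder, then the cap, 39 mm across from 171 mm up. Starts in either caddy pocket, underside 8 mm above the counter. Point: on its axis, 98 mm above its underside; z to the cap. Full one 0.43 to 0.58 kg, part-used one 0.21 to 0.31 kg; looks do not tell.
- bottle_2_mid (a point): Blue-white lotion bottle, white cap, closed, upright, 196 mm tall; body 56 to 59 mm across up to 145 mm above its underside, then a shoulder, then the cap, 39 mm across from 171 mm up. Starts in either caddy pocket, underside 8 mm above the counter. Point: on its axis, 98 mm above its underside; z to the cap. Full one 0.43 to 0.58 kg, part-used one 0.21 to 0.31 kg; looks do not tell.
- caddy: Fixed grey block with two round bottle pockets, 96 mm (its x) by 216 mm (its y), 34 mm tall, with a small steel bow at each end that sticks out 15 mm along its y. Origin: centre of its underside, on the counter; z up.
- shelf_top (a point): Centre of the top of the fixed low wooden shelf that bridges the herbs, 70 mm above the counter; board 415 mm (x) by 520 mm (y).
- pocket_1 (a point): Centre of the floor of the caddy pocket at its +y end: pocket 67 mm in diameter, 26 mm deep, floor 8 mm above the counter; the two pockets are 110 mm apart along the caddy's y.
- pocket_2 (a point): Centre of the floor of the caddy pocket at its -y end; same size as pocket_1.
- tray: White enamel tray with a blue rim, empty, fixed on top of the wooden shelf to the robot's right; about 263 by 193 mm, 29 mm tall, open on top. Origin: centre of its underside; z up.
- gel_mid (a point): Bystander: white pump bottle of pink hand gel, 57x62x176 mm, loose on the back of the shelf; this point is 88 mm above its underside.
- bowl_mid (a point): Bystander: pale brass mortar, 93 mm across, 84 mm tall, loose on the back of the shelf; point half-way up.
Mind the look-alikes: they are no part of the job. What is shaped like the part that bears bottle_2_mid but green is not meant.

How it is judged (in metres and radians):
On the way, in this order (a step that is already met when the one before it is completed fails the run):
1. the lighter bottle has been lifted clear of the caddy and held still, while the other, weighing over 3.7 N, rests in the caddy ((((z of bottle_1_mid in the frame of caddy above 0.14 m and contact force between the fingers and bottle_1 above 1 N and contact force between bottle_1 and caddy below 0.1 N and linear speed of bottle_1 below 0.05 m/s) and contact force between bottle_2 and caddy above 3.7 N) or ((z of bottle_2_mid in the frame of caddy above 0.14 m and contact force between the fingers and bottle_2 above 1 N and contact force between bottle_2 and caddy below 0.1 N and linear speed of bottle_2 below 0.05 m/s) and contact force between bottle_1 and caddy above 3.7 N))), for 0.4 s.
2. the heavier bottle is lifted clear of the caddy and held still, while the other, weighing under 3.7 N, stands in a pocket ((((z of bottle_1_mid in the frame of caddy above 0.14 m and contact force between the fingers and bottle_1 above 1 N and contact force between bottle_1 and caddy below 0.1 N and linear speed of bottle_1 below 0.05 m/s) and (((horizontal distance between bottle_2_mid and pocket_1 below 0.01 m or horizontal distance between bottle_2_mid and pocket_2 below 0.01 m) and z of bottle_2_mid in the frame of caddy below 0.112 m and angle between bottle_2_mid's own z axis and vertical below 0.1 rad) and contact force between bottle_2 and caddy between 1 and 3.7 N)) or ((z of bottle_2_mid in the frame of caddy above 0.14 m and contact force between the fingers and bottle_2 above 1 N and contact force between bottle_2 and caddy below 0.1 N and linear speed of bottle_2 below 0.05 m/s) and (((horizontal distance between bottle_1_mid and pocket_1 below 0.01 m or horizontal distance between bottle_1_mid and pocket_2 below 0.01 m) and z of bottle_1_mid in the frame of caddy below 0.112 m and angle between bottle_1_mid's own z axis and vertical below 0.1 rad) and contact force between bottle_1 and caddy between 1 and 3.7 N)))), for 0.4 s.
At the end, for the whole second after the job is handed in: The heavier bottle is held still in the fingers, upright (0.2 rad), axis within 50 mm of the tray's middle, underside 42 to 182 mm above the tray's underside, not touching the tray; the lighter stands upright (0.1 rad), untouched, at rest on the floor of a caddy pocket (within 10 mm of its centre) (((horizontal distance between bottle_1_mid and tray below 0.05 m and z of bottle_1_mid in the frame of tray between 0.14 and 0.28 m and angle between bottle_1_mid's own z axis and vertical below 0.2 rad and contact force between the fingers and bottle_1 above 1 N and contact force between bottle_1 and tray below 0.1 N and linear speed of each of bottle_1, bottle_2 below 0.03 m/s and (((horizontal distance between bottle_2_mid and pocket_1 below 0.01 m or horizontal distance between bottle_2_mid and pocket_2 below 0.01 m) and z of bottle_2_mid in the frame of caddy below 0.112 m and angle between bottle_2_mid's own z axis and vertical below 0.1 rad) and contact force between bottle_2 and caddy between 1 and 3.7 N) and contact force between each of the arm, the fingers and bottle_2 below 0.1 N) or (horizontal distance between bottle_2_mid and tray below 0.05 m and z of bottle_2_mid in the frame of tray between 0.14 and 0.28 m and angle between bottle_2_mid's own z axis and vertical below 0.2 rad and contact force between the fingers and bottle_2 above 1 N and contact force between bottle_2 and tray below 0.1 N and linear speed of each of bottle_2, bottle_1 below 0.03 m/s and (((horizontal distance between bottle_1_mid and pocket_1 below 0.01 m or horizontal distance between bottle_1_mid and pocket_2 below 0.01 m) and z of bottle_1_mid in the frame of caddy below 0.112 m and angle between bottle_1_mid's own z axis and vertical below 0.1 rad) and contact force between bottle_1 and caddy between 1 and 3.7 N) and contact force between each of the arm, the fingers and bottle_1 below 0.1 N))); the arm keeps its last pose, push and grip.
It fails at once if a bottle is tipped by more than 0.6 rad (angle between any of bottle_1_mid, bottle_2_mid's own z axis and vertical above 0.6 rad).
It fails at once if the hand gel or the mortar is shifted by more than 30 mm (distance of any of gel_mid, bowl_mid from where it was at the start of the episode above 0.03 m).
It also fails if it takes over 72 s, if anything falls off the work surface, if the arm or the gripper's body presses on something with over 40 N, if the wrist force passes 120 N, or if a joint passes its speed limit or range.

## Working session

There is one attempt and no reset: what is moved stays moved. The work goes in short steps, each a Python script; the robot and the scene stay as the last script left them, time stands still between calls to the robot, and variables do not carry over. Pictures are saved under pics/ and viewed, at most 10 in all, crops included, and the job is handed in when it is done.

```bash
mkdir -p pics; ls
python3 - <<'E'
from plant import env
import cv2,numpy as np
for n in("scene","top"):
    p,d=env.snapshot(n); cv2.imwrite(f"pics/{n}0.png",p); np.savez(f"pics/{n}0.npz",p=p,d=d,**env.camera_model(n))
    m=env.camera_model(n); print(n,m)
print(env.sense(),env.hold_point_z)
E
```

```text
pics
scene {'fx': 404.70749427771375, 'fy': 404.70749427771375, 'cx': 322.97429747881523, 'cy': 191.5155013222275, 'R': array([[-0.89181387, -0.45232963,  0.00811909],
       [-0.22157415,  0.42106852, -0.87954886],
       [ 0.39442732, -0.78619286, -0.4757393 ]]), 't': array([470.12414385, 244.63457784, 841.68245483])}
top {'fx': 502.809916368215, 'fy': 502.809916368215, 'cx': 305.9176591591459, 'cy': 202.41511283425598, 'R': array([[ 0.18363578, -0.9829811 ,  0.00510505],
       [-0.94751871, -0.17838871, -0.26530316],
       [ 0.26169868,  0.04388202, -0.96415153]]), 't': array([-155.12089616,  565.5110293 , 1431.65277746])}
{'time_s': 0.1, 'joints': array([-1.40546817e+00,  2.07373367e-01,  1.54282324e+00,  3.05931271e-06,
        1.39349719e+00, -1.50507057e-01]), 'joint_velocities': array([-0.00034182, -0.00198816, -0.0015796 ,  0.00056072, -0.00074689,
       -0.00022264]), 'effort': array([ 2.31661916e-04, -3.84091759e+01, -2.92548072e+01, -1.73658887e-04,
        4.83595169e-03, -1.98745391e-05]), 'ee_pos': array([ 178.47293425, -545.87781567,  230.21420692]), 'tool_rot': array([[ 9.50537508e-01,  3.10609606e-01, -3.42826903e-04],
       [ 3.10609633e-01, -9.50535301e-01,  2.07298494e-03],
       [ 3.18019961e-04, -2.07693527e-03, -9.99997793e-01]]), 'contact_force': array([-0.67650855,  0.7475741 , -0.4947441 ]), 'ft_torque': array([ 0.00803736, -0.00485391, -0.07976652]), 'grasp_force': 0.0, 'finger_gap': 84.96518806749482} 18.700000000000003
```

View pics/scene0.png

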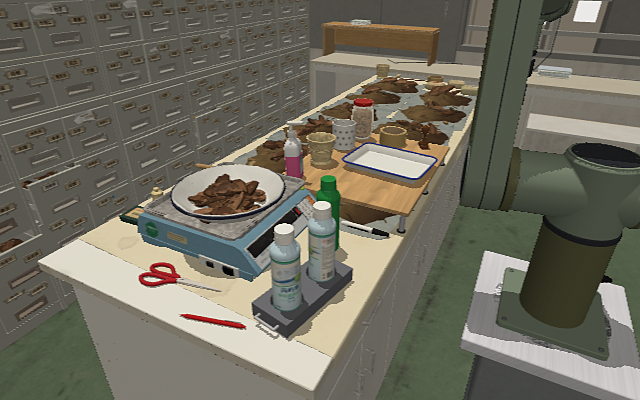

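View pics/top0.png

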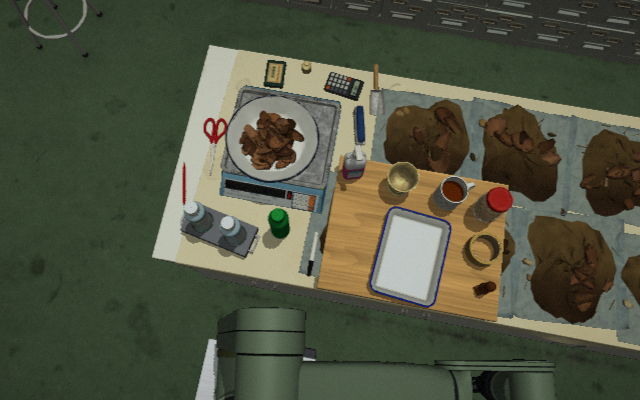

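The scene view shows the caddy with two white-cap bottles, caps at (286,230) and (321,210), a green decoy at (328,185), and the tray at (390,162). In the top view the caps are at about (195,210) and (231,226), the caddy spans (180,230)–(257,250), the tray centre is at (411,257) and the scale with its pan is at (272,140).

```bash
cat > h.py <<'E'
import numpy as np,cv2
def world(f):
    a=np.load(f) if isinstance(f,str) else f
    d=a["d"];v,u=np.mgrid[:400,:640]
    P=np.stack([(u-a["cx"])/a["fx"]*d,(v-a["cy"])/a["fy"]*d,d],-1)
    W=(P-a["t"])@a["R"]; W[d==0]=np.nan
    return a["p"],W
E
python3 - <<'E'
from h import *
from scipy.optimize import least_squares
def circ(q,r):
    return least_squares(lambda c:np.hypot(*(q-c[:2]).T)-r,q.mean(0)).x
for n in("top","scene"):
    p,W=world(f"pics/{n}0.npz")
    C=dict(top=[(195,207),(231,223)],scene=[(286,230),(321,208)])[n]
    for u,v in C:
        w=W[v-28:v+28,u-28:u+28].reshape(-1,3); w=w[~np.isnan(w[:,0])]
        c=W[v-3:v+4,u-3:u+4].reshape(-1,3); c0=np.nanmedian(c,0)
        near=w[np.hypot(*(w-c0)[:,:2].T)<45]
        t=near[near[:,2]>198]; print(n,"cap pt",c0.round(1),"top centroid",t.mean(0).round(1),np.ptp(t,0).round(1),len(t))
    R=dict(top=(slice(200,315),slice(360,460)),scene=(slice(135,195),slice(330,450)))[n]
    hsv=cv2.cvtColor(p,cv2.COLOR_BGR2HSV)[R]; w=W[R]
    blue=(hsv[...,0]>100)&(hsv[...,0]<135)&(hsv[...,1]>90)
    q=w[blue&(w[...,2]>80)&(w[...,2]<115)]
    print("tray rim",len(q),cv2.minAreaRect(q[:,:2].astype(np.float32)),np.median(q[:,2]))
    # caddy top
    R=dict(top=(slice(190,265),slice(170,265)),scene=(slice(255,340),slice(245,360)))[n]
    hs=cv2.cvtColor(p,cv2.COLOR_BGR2HSV)[R];w=W[R].reshape(-1,3)
    q=w[(w[:,2]>27)&(w[:,2]<41)&(hs[...,1].ravel()<90)]
    print("caddy",len(q),cv2.minAreaRect(q[:,:2].astype(np.float32)))
p,W=world("pics/top0.npz")
for nm,(u,v) in dict(green=(279,215),pan=(272,110),panrim=(300,170),scale=(270,190),caddycorner=(250,245),gel=(355,160),mortar=(403,180),shelf=(340,220)).items(): print(nm,W[v,u].round(0))
E
```

```text
top cap pt [481.7 241.6 203.4] top centroid [477.6 253.3 204.8] [35.7 36.6 14.2] 143
top cap pt [456.1 134.7 203.7] top centroid [454.5 146.  204.1] [35.6 35.8 13.1] 142
tray rim 426 ((480.0903625488281, -373.90740966796875), (193.0358123779297, 263.3065490722656), 84.10102081298828) 98.9713527092214
caddy 1115 ((504.43133544921875, 192.5806427001953), (240.19805908203125, 173.98626708984375), 78.60813903808594)
scene cap pt [474.  256.4 202.3] top centroid [480.2 255.4 201.8] [35.8 38.   5.8] 204
scene cap pt [454.5 158.  202. ] top centroid [457.6 148.2 202. ] [33.6 37.9  5.7] 148
tray rim 268 ((482.9764099121094, -373.0585021972656), (196.05206298828125, 261.1231994628906), 83.8575668334961) 95.98014513963051
caddy 2110 ((508.96612548828125, 191.52548217773438), (217.57138061523438, 177.70382690429688), 77.85497283935547)
green [503.  12. 196.]
pan [844. 106. 117.]
panrim [657. -17. 151.]
scale [nan nan nan]
caddycorner [436.  97.  18.]
gel [ 700. -167.  195.]
mortar [ 707. -325.   81.]
shelf [ 551. -158.   72.]
```

```bash
cat >> h.py <<'E'
from plant import env
PK=dict(A=np.array([478.7,254.2]),B=np.array([455.8,147.0])); TR=np.array([481.5,-373.5])
d=PK['A']-PK['B']; d/=np.linalg.norm(d)
y=np.array([d[1],-d[0],0]); z=np.array([0,0,-1.]); ROT=np.stack([np.cross(y,z),y,z],1)
ZG=177; ZL=262
def P(k,z): return np.array([*PK[k],z])
def weigh(k,Z=ZL):
    f0=env.sense()['contact_force'].copy()
    env.grip(84); print("touch",env.move_linear(P(k,ZG),ROT,vel=80,force_limit=12))
    fa=env.sense()['contact_force'].copy()
    env.grip(20,60); s=env.sense(); print("gap",s['finger_gap'],s['grasp_force'],s['ee_pos'],s['contact_force'])
    env.move_linear(P(k,Z),vel=70); env.sleep(1.0)
    s=env.sense(); print(k,"gap",s['finger_gap'],"F0",f0,"F",s['contact_force'],s['time_s'])
def putback(k):
    print("touch",env.move_linear(P(k,ZG+6),vel=70,force_limit=15))
    print("floor",env.move_linear(P(k,ZG-1),vel=20,force_limit=3),env.sense()['ee_pos'])
    env.grip(84); env.move_linear(P(k,ZL),vel=120); print(env.sense()['time_s'])
E
python3 - <<'E'
from h import *
for p in [(*PK['A'],ZL),(*PK['B'],440),(*TR,440),(*TR,340)]: print(env.inverse_kinematics(np.array(p),ROT))
s=env.sense(); env.move_linear(np.array([178.5,-546,320]),vel=150)
env.reach(P('A',320),ROT); env.move_linear(P('A',ZL),vel=120); env.sleep(.3)
p,d=env.snapshot("wrist"); cv2.imwrite("pics/w1.png",p)
weigh('A')
p,d=env.snapshot("scene"); cv2.imwrite("pics/s2.png",p)
E
```

```text
[ 3.28438953e-01  1.13431535e-01  1.58468535e+00 -4.44089210e-16
  1.44347576e+00  5.38895141e-01]
[ 1.31002765e-01 -8.11928785e-02  1.42686498e+00 -4.44089210e-16
  1.79592055e+00  3.41458953e-01]
[-8.01679026e-01  2.11835898e-01  1.11675899e+00 -4.44089210e-16
  1.81299776e+00 -5.91222838e-01]
[-8.01679026e-01  2.21132191e-01  1.30285701e+00 -4.44089210e-16
  1.61760345e+00 -5.91222838e-01]
touch False
gap 37.013488831685535 60.50229264680411 [479.45272342 254.30137778 177.74353879] [ 0.85796757 -0.05825753  1.84013958]
A gap 36.86958351007456 F0 [-0.1360665  -0.37406354 -0.7997444 ] F [-0.07506821  0.77976687 -5.26967778] 9.1083
```

View pics/s2.png

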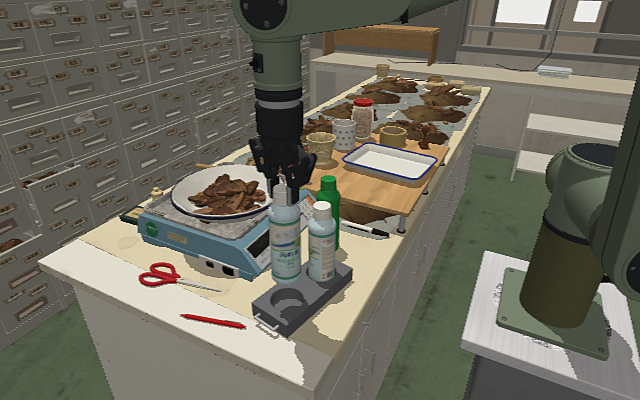

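The bottle is held by its cap at (281,190), upright and clear of the empty pocket at (290,300). It pulls about 4.5–5 N, so it is the full one. I'll put it back and weigh B.

Run:
```python
from h import *
putback('A'); env.move_linear(P('B',ZL),vel=120); env.sleep(.3)
weigh('B')
p,d=env.snapshot("scene"); cv2.imwrite("pics/s3.png",p)
```

```text
touch False
floor True [479.38192701 254.34739502 177.70162504]
12.175
touch False
gap 37.20751213153437 60.249760852893814 [456.57521798 147.03119081 177.66863416] [ 0.51577735 -0.19575495  2.33085771]
B gap 36.92739288202569 F0 [-1.44189939  0.25972523 -0.1842509 ] F [-0.37139834 -0.16734636 -2.52096719] 17.825
```

View pics/s3.png

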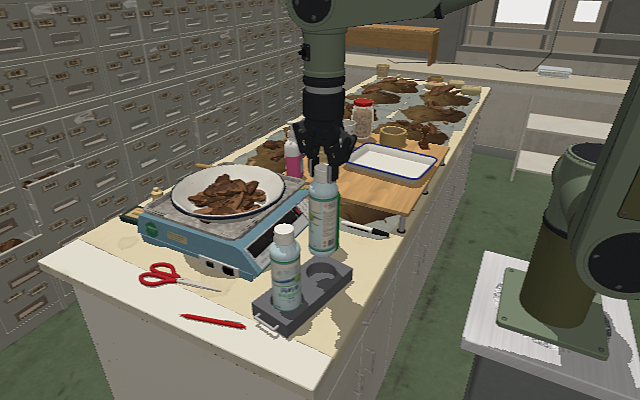

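B, lifted at (324,210), is upright and pulls about 2.4 N, so it is the part-used one. A stands upright in its pocket at (286,265). Next I'll return B, lift A and hold it.

Run:
```python
from h import *
putback('B'); env.move_linear(P('A',ZL),vel=120); env.sleep(.3)
weigh('A')
env.move_linear(P('A',440),vel=120)
p,d=env.snapshot("scene"); cv2.imwrite("pics/s4.png",p)
_,W=world(dict(p=p,d=d,**env.camera_model("scene")))
w=W[180:240,293:349].reshape(-1,3); t=w[(w[:,2]>198)&(np.hypot(*(w[:,:2]-PK['B']).T)<45)]; print(t.mean(0),len(t))
```

```text
touch False
floor True [456.43726444 147.05390516 177.6204185 ]
20.8833
touch False
gap 37.0606871558989 60.51870998424647 [479.48030891 254.31552213 177.74978758] [ 1.01186703 -0.94668848  2.41143966]
A gap 37.136754936084564 F0 [-0.42266637  0.36815636  0.1712131 ] F [-0.37361986  0.95376261 -5.04953535] 26.5333
[457.8355142  149.07964222 201.81569071] 153
```

View pics/s4.png

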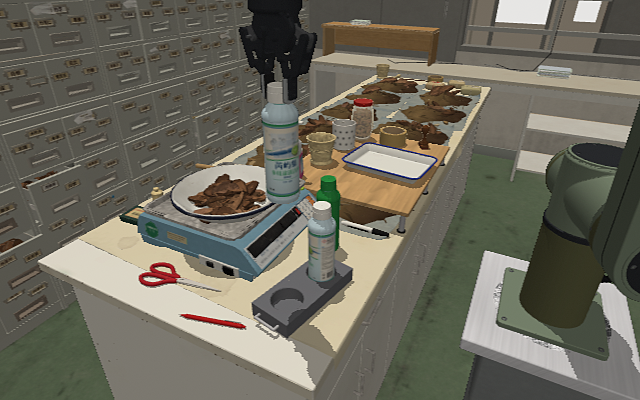

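B stands upright in its pocket at (321,245), within about 1 mm of its first position, and A is held upright at (280,150). Now I'll carry A to the tray.

Run:
```python
from h import *
env.move_linear(np.array([*TR,440]),vel=130); env.sleep(.3)
env.move_linear(np.array([*TR,339]),vel=80); env.sleep(1)
p,d=env.snapshot("scene"); cv2.imwrite("pics/s5.png",p)
p,d=env.snapshot("top"); cv2.imwrite("pics/t5.png",p)
s=env.sense(); print(s['finger_gap'],s['contact_force'],s['ee_pos'],s['time_s'])
```

```text
36.941409876038406 [-0.08347483 -0.49328086 -5.1384426 ] [ 481.50618832 -373.4943703   338.986882  ] 36.0
```

View pics/s5.png

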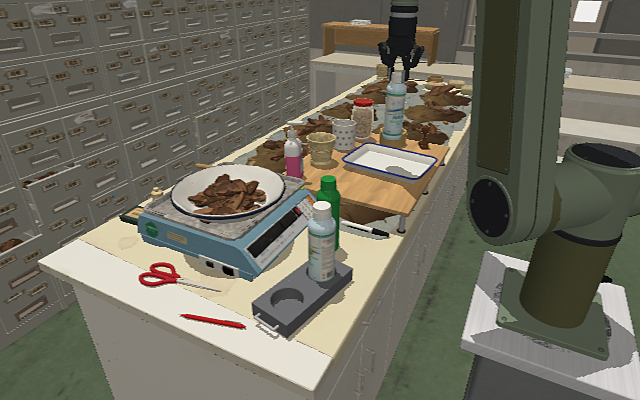

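A is held upright at (395,105) above the tray, touching nothing. B stands in its pocket at (321,245), and the gel and mortar look unmoved.

```bash
python3 -c "
from plant import env
print(env.hand_in())"
```

```text
the job is handed in; nothing more can be done
None
```

I handed the job in at about 36 s: the full bottle (about 5 N) is held upright about 100 mm above the middle of the tray, and the part-used one (about 2.4 N) stands released in its caddy pocket; no verdict was returned.

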